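# Snap an empty label holder into the reagent shelf's edge and hold it home

### The job

Take the narrower of the two empty label holders out of the slotted card rack and, with its card side facing the robot, set its tongue behind the springy lip along the front edge of the reagent shelf, to the right (as the robot sees it) of the holders already there. Butt it up against the last of them without shoving them along, and push it straight down past the springy resistance until it is fully home on the channel floor. Finish still gripping it and pressing it firmly down there, so that a colleague can slide the card in; leave everything else as it stands.

Things in the scene. Friction and masses are not known exactly. Their poses are not given: they have to be found in the camera images.
- holder: narrow empty label holder, grey plastic, 60 mm wide (y), 70 mm high, 40 g. Origin: middle of its foot's underside; z up, -x the card side. Upward: snap bead 5.5 mm thick and high; tongue 3 mm thick (x -1.5 to 1.5 mm), going on as back plate to the top; bottom rail at heights 26 to 32 mm, top rail at 58 to 70 mm. It stands upright in one slot of the rack, foot on the slot's floor
- holder_grip (a point): middle of the narrow holder's top rail: 3.5 mm in front (-x) of its origin's plane and 64 mm above it. Both rails are 10 mm thick (x -8.5 to +1.5 mm from the origin) and run the full width. Grip here from above, one finger in front and one behind; there is no room for a finger beside it once it is butted up
- holder_left (a point): lower corner of the narrow holder's left edge: 30 mm along +y from its origin, at foot height; axes as the holder's
- wide_holder: the other empty label holder in the rack, same shape but 88 mm wide: to be left in its slot. Origin as for the narrow one
- rack: fixed white slotted card rack, 48 mm deep (x), 212 mm wide (y), 32 mm high, origin under its centre. Two slots end to end along y, centres at y = -51 and +51 mm, each 94 mm long, 6.5 mm wide, with the floor 6 mm above the bench (26 mm deep). Either holder may be in either slot
- channel: floor of the label channel along the shelf's front edge, fixed, 430 mm long (y). Origin: middle of its top face, midway between lip and back strip. x points away from the robot into the shelf, y to the robot's left along the edge, z up. The back strip is 3.5 mm behind (+x); its top and the board's are 22 mm above this floor. Things on the board: 75 mm or more behind. Home: the holder's foot on this floor
- lip_bead (a point): bead on the channel's springy lip, mid-length, 11 mm above the floor. The lip's inner face is 3.5 mm in front (-x) of mid-channel; it is 2.5 mm thick, 20 mm high, then flares outward up to 25 mm. The bead narrows the 7 mm gap to 4 mm: a foot comes to rest on it 12 mm above the floor, slides along there easily, and snaps past it at a push of 8 to 12 N, which then falls to 2 N until the floor
- run_end (a point): the right-hand end of the run of two label holders (grey, each 60 mm wide, with white cards) already snapped into the channel: lower corner of their last edge at floor height, axes as the channel's. The run extends from here to +y. It holds its place by friction (slips at about 60 N). Its place along the channel differs from start to start
- shelf: the low reagent shelf on the bench, 160 mm deep, 430 mm wide, board top 130 mm above the bench, fixed. Origin under its centre, front to -x; a 35 mm high steel guard rail along the board's back edge
- dropper_a: white dropper bottle on the shelf board, 26 mm across, 66 mm high; origin under its centre; leave alone
- dropper_b: another such dropper bottle on the shelf board; leave alone
- jar_shelf: specimen jar with red lid on the shelf board, 68 mm across, 74 mm high; leave alone
- jar_bench: such a jar on the bench, left; leave alone
- tube_rack: white test tube rack on the bench, 70 x 130 mm, 87 mm high with its tubes, origin under its centre; leave alone
- beaker: glass beaker on the bench, left, 68 mm across, 85 mm high; leave alone
- pen: marker pen lying on the bench, right; leave alone
Not all that is in view belongs to the job. Leave any yellow look-alike of the holder alone.

How it is judged:
By the outcome, as a careful person would: the job done as asked, in the order asked, and still so for the second after the job is handed in, while the arm keeps its last pose, push and grip.
It also fails if it takes over 45 s, if anything falls off the work surface, if the arm or the gripper's body presses on something with over 40 N, if the wrist force passes 120 N, or if a joint passes its speed limit or range.

### The arm

A 6-joint arm with a two-finger parallel gripper is mounted at the origin on the work surface. World frame = base frame: x ahead of the robot, y to its left, z up, the work surface at z = 0. Lengths are in mm, angles in rad, forces in N, time in s.
With the tool pointing down it reaches from about 275 to 750 mm from the base axis. Payload 10.2 kg.
Tool frame: the origin (TCP) lies between the finger pads; the fingertips stand 22 mm ahead of it and the grasp point (between the pads) lies 3 mm ahead of it (ctrl.nose_length is the distance from the TCP to the fingertips, in mm); z points along the fingers, y is the line along which they close (so a half turn about z gives the same grasp; the last joint's range is limited). The gripper opens to 85 mm and grips with 20 to 120 N. Pads are 22 mm wide; open, the fingers measure 114 mm over their backs; the gripper's body (76 mm by 85 mm) begins 54 mm behind the grasp point. The pads swing forward as they close: fully open they stand 13 mm farther back than shut.
Start: joints at [-1.547, 0.313, 1.498, -0, 1.331, -0.223], TCP at [128.245, -509.102, 253.294] pointing down, gripper open.
Joint ranges: [-2.94, 2.94], [-0.97, 2.17], [0.19, 2.56], [-1.23, 4.37], [0.02, 3.11], [-2.88, 2.88]. Speed limits (rad/s): [2.39, 2.39, 3.01, 3.14, 3.14, 3.14].

### API

Orientations are given as a unit quaternion [w, x, y, z].
In Python, from rig import sense, imaging, ctrl gives the robot as it stands. The module is installed in compiled form; this text tells all that it offers.
- The arm moves only by the tool apply_moves, never from a script. Its argument "commands" is a list of rows, each a list of 5 numbers: the gripper command: -1 is fully open, 1 is shut, values between are in proportion, then the shift along the tool's x, y, z in mm, then the turn about the tool's z in degrees. A call has 1 to 20 rows; each row shifts and turns the commanded pose from where the row before left it, along the tool's axes as they then stand; what a row does not reach is not made up. A row lasts 1/8 s, in which the tool goes at most 62.5 mm and 10.7 degrees, less where a joint would pass 70% of its speed; a pose out of reach is approached as far as the arm can. A call is refused whole if a number of a shift passes 62.5 or a number of a turn 10.7, either way. A call with a gripper value outside its range is refused whole. The fingers move at their own pace and stop on an object; "newtons" is the grip in N (left out, the last holds). Time passes only in rows, so rows that do not move let the fingers close. It gives the time, the measured TCP pose, the force, the opening and the grip force at its end, in the units of the state.
- sense(): the state, without advancing time (a new reading comes with each control period).
- imaging.capture(name): name is "scene" or "top" or "wrist"; returns the picture (480x640x3 uint8, blue, green, red); there is no depth.
- imaging.calibration(name): a dict with "camera_matrix" (3x3 intrinsics, pixels), "world_to_cam" (4x4, takes a point from world to camera coordinates). Camera axes: x right, y up, looking along -z (the intrinsics and any distortion apply to the point x, -y, -z); pixel columns grow to the right and rows downward; lengths in mm; the calibration is good to about 2 mm. The wrist camera is an equidistant fisheye: a pixel r from the principal point sees the ray r / f radians off the axis. A picture is of the moment at which its call begins: read the wrist's pose just before it. calibration takes no time and is no camera call; for the wrist camera it gives the pose at the moment of the call.
- ctrl.finish_job(): hands the job in; it is judged then, once.
The state is a dict: "time_s": time; "joints": joint angles; "dq": joint speeds; "tau": joint torques, N m; "eef_pos": TCP position; "ee_rot": TCP orientation; "force": force on the tool from outside, world axes, zero at the start; "wrist_torque": the same for the moment, N m; "grip_width": opening from 0.0 (shut) to 1.0 (fully open); "grip_force": force on a finger pad.
Only numpy, scipy, OpenCV 4.12 (cv2) and the standard library are available. Lean on these libraries where they do the work, as an engineer would, in place of code of your own. Each camera call takes 0.05 s, during which the arm holds its last target. There are 200 camera calls.

## Working session

There is one attempt and no reset: what is moved stays moved. The work goes in short steps, Python scripts to look and compute and a tool call to move; the robot and the scene stay as the last step left them, time stands still between calls to the robot, and variables do not carry over. Pictures are saved under pics/ and viewed, at most 10 in all, crops included, and the job is handed in when it is done.

Besides the shell and the picture viewer there is one more tool, called after "Emit:" as name(argument=value, ...), one argument or row to a line, values as JSON. apply_moves: Moves the arm, as the interface text tells. Its arguments: {"type":"object","properties":{"commands":{"type":"array","items":{"type":"array","items":{"type":"number"}}},"newtons":{"type":"number"}},"required":["commands"]}

```bash
mkdir -p pics; python3 - <<'E'
from rig import sense, imaging, ctrl
import cv2,numpy as np
np.set_printoptions(precision=4,suppress=True)
print(sense(),ctrl.nose_length)
for n in("scene","top","wrist"):
    c=imaging.calibration(n);print(n,c)
    cv2.imwrite(f"pics/{n}0.png",imaging.capture(n))
E
```

```text
{'time_s': 0.0, 'joints': array([-1.5474,  0.3135,  1.4984, -0.    ,  1.331 , -0.2234]), 'dq': array([-0.0006, -0.0011,  0.0007, -0.0017,  0.0004, -0.0001]), 'tau': array([  0.0008, -41.2261, -25.9743,  -0.0001,   0.0041,   0.    ]), 'eef_pos': array([ 128.2291, -508.8706,  252.7295]), 'ee_rot': array([-0.0006,  0.9924,  0.1231,  0.0001]), 'force': array([ 0.2572,  0.8155, -0.1998]), 'wrist_torque': array([ 0.0046,  0.0149, -0.038 ]), 'grip_force': 0.0, 'grip_width': 0.9999027236571614} 22.0
scene {'camera_matrix': array([[541.0624,   0.    , 325.1087],
       [  0.    , 541.0624, 246.4083],
       [  0.    ,   0.    ,   1.    ]]), 'world_to_cam': array([[   -0.1556,     0.9877,    -0.0146,    76.6988],
       [   -0.6449,    -0.0903,     0.7589,   283.3286],
       [    0.7483,     0.1275,     0.651 , -1709.9562],
       [    0.    ,     0.    ,     0.    ,     1.    ]])}
top {'camera_matrix': array([[516.9055,   0.    , 313.4662],
       [  0.    , 516.9055, 239.556 ],
       [  0.    ,   0.    ,   1.    ]]), 'world_to_cam': array([[    0.0136,    -0.9999,    -0.0014,    37.1491],
       [    0.9803,     0.013 ,     0.1973,  -588.926 ],
       [   -0.1972,    -0.004 ,     0.9803, -1108.5296],
       [    0.    ,     0.    ,     0.    ,     1.    ]])}
wrist {'camera_matrix': array([[371.6483,   0.    , 319.2711],
       [  0.    , 371.6483, 236.1725],
       [  0.    ,   0.    ,   1.    ]]), 'world_to_cam': array([[   0.2423,   -0.9702,   -0.0023, -523.4775],
       [   0.9296,    0.2329,   -0.2858,   34.9599],
       [   0.2778,    0.0671,    0.9583, -380.367 ],
       [   0.    ,    0.    ,    0.    ,    1.    ]])}
```

View pics/top0.png

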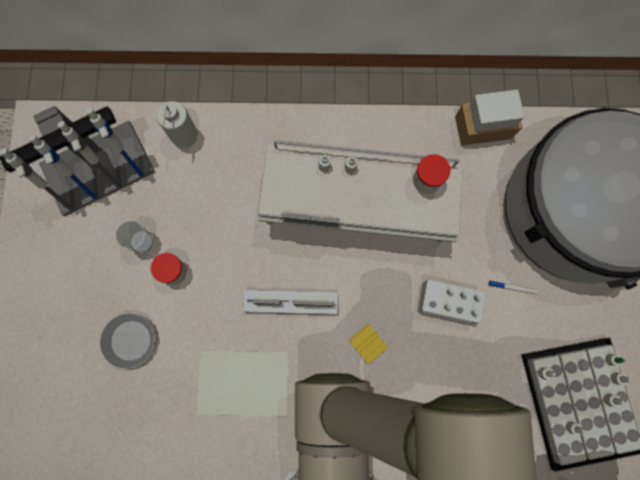

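View pics/scene0.png

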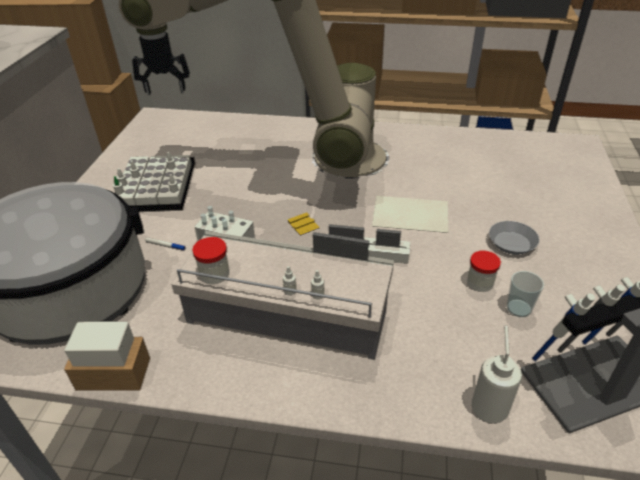

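The top view shows the rack at (292,302) with holders at (265,302), which is short, and (314,300), which is long. The run is on the shelf edge at (311,218), and its right end is near (340,222). There is a yellow look-alike flat on the bench at (368,343), which I'll leave alone. The scene view agrees: the narrow holder is the one at (388,238), on the robot's left. I'll confirm in an enlarged crop.

```bash
cat > h.py <<'E'
from rig import sense, imaging, ctrl
import cv2,numpy as np
np.set_printoptions(precision=2,suppress=True)
def ray(c,px):
    K=c["camera_matrix"];T=c["world_to_cam"];R=T[:3,:3];o=-R.T@T[:3,3]
    u=(px[0]-K[0,2])/K[0,0];v=(px[1]-K[1,2])/K[1,1]
    if c.get("fish"):
        r=np.hypot(u,v);s=np.sin(r)/max(r,1e-9);d=np.array([u*s,-v*s,-np.cos(r)])
    else:d=np.array([u,-v,-1])
    return o,R.T@d
def onz(c,px,z):
    o,d=ray(c,px);return o+d*(z-o[2])/d[2]
def proj(c,P):
    T=c["world_to_cam"];K=c["camera_matrix"];p=T[:3,:3]@np.asarray(P,float)+T[:3,3];x,y,z=p[0],-p[1],-p[2]
    if c.get("fish"):
        r=np.hypot(x,y);t=np.arctan2(r,z)/max(r,1e-9);a=np.array([x*t,y*t])
    else:a=np.array([x/z,y/z])
    return a*K[0,0]+K[:2,2]
def cal(n):
    c=dict(imaging.calibration(n));c["fish"]=n=="wrist";return c
E
python3 - <<'E'
from h import *
c=cal("top")
for px,z in [((250,301.5),76),((281,301.5),76),((293,300),76),((335,300),76),((245,291),32),((338,291),32),((246,315),32),((338,313),32)]:print(px,onz(c,px,z))
for px in [(260,220),(457,238),(283,217),(340,222)]:print(px,onz(c,px,130),onz(c,px,178))
im=cv2.imread("pics/top0.png")
cv2.imwrite("pics/topc.png",cv2.resize(im[195:325,235:355],None,fx=4.6,fy=4.6,interpolation=cv2.INTER_CUBIC))
E
```

```text
(250, 301.5) [445.84 180.95  76.  ]
(281, 301.5) [446.74 113.62  76.  ]
(293, 300) [450.34  87.63  76.  ]
(335, 300) [451.57  -3.62  76.  ]
(245, 291) [472.8  198.67  32.  ]
(338, 291) [475.62 -12.02  32.  ]
(246, 315) [418.96 194.28  32.  ]
(338, 313) [426.2  -12.23  32.  ]
(260, 220) [615.08 159.42 130.  ] [603.58 154.09 178.  ]
(457, 238) [ 581.43 -259.15  130.  ] [ 571.44 -245.75  178.  ]
(283, 217) [622.31 110.51 130.  ] [610.49 107.37 178.  ]
(340, 222) [612.95 -11.28 130.  ] [601.55  -8.97 178.  ]
```

View pics/topc.png

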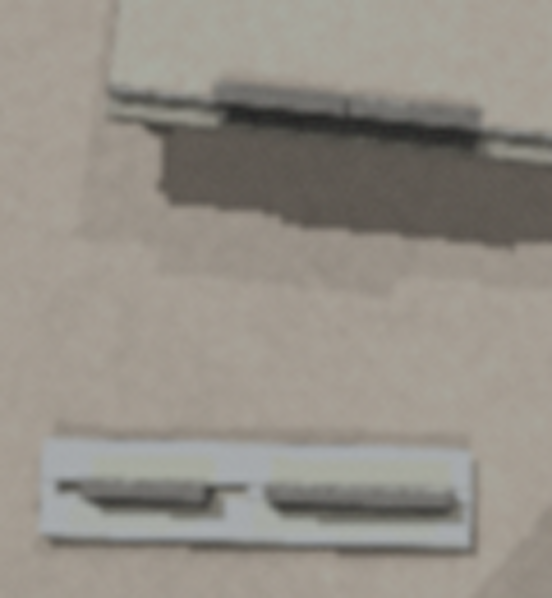

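In the crop the left holder spans x 82–212 (28 px true) and the right one 265–455 (41 px). The ratio is 0.68, which matches 60/88. So the left one (top-view pixel 265,302) is the narrow holder I need. Next I'll turn the tool so the fingers close along world x and take a closer look with the wrist camera.

Emit:
apply_moves(
  commands=[
    [-1,0,0,0,-9.5],
    [-1,0,0,0,-9.5],
    [-1,0,0,0,-9.5],
    [-1,0,0,0,-9.5],
    [-1,0,0,0,-9.5],
    [-1,0,0,0,-9.5],
    [-1,0,0,0,-9.5],
    [-1,0,0,0,-9.4],
  ],
)

```text
time_s: 1.15
eef_pos: [128.2, -509.0, 253.1]
ee_rot: [-0.0, 0.705, 0.709, 0.0]
force: [0.2, -1.0, -0.4]
grip_width: 1.002
grip_force: 0.0
```

Emit:
apply_moves(
  commands=[
    [-1,43,25,-2.6,0],
    [-1,43,25,-2.6,0],
    [-1,43,25,-2.6,0],
    [-1,43,25,-2.6,0],
    [-1,43,25,-2.6,0],
    [-1,43,25,-2.6,0],
    [-1,43,25,-2.6,0],
    [-1,43,25,-2.6,0],
    [-1,43,25,-2.6,0],
    [-1,43,25,-2.6,0],
    [-1,43,25,-2.6,0],
    [-1,43,25,-2.6,0],
    [-1,43,25,-2.6,0],
    [-1,43,25,-2.6,0],
    [-1,0,0,0,0],
  ],
)

```text
time_s: 3.02
eef_pos: [478.4, 95.3, 289.2]
ee_rot: [-0.0, 0.706, 0.709, -0.0]
force: [-1.3, -0.8, -0.3]
grip_width: 1.003
grip_force: 0.0
```

```bash
python3 - <<'E'
from h import *
s=sense();print(s["time_s"],s["eef_pos"],s["ee_rot"],s["joints"])
import pickle
c=cal("wrist");im=imaging.capture("wrist");pickle.dump(c,open("c1.pkl","wb"));cv2.imwrite("pics/w1.png",im)
E
```

```text
3.025 [478.36  95.31 289.17] [-0.    0.71  0.71 -0.  ] [-0.04  0.21  1.54  0.    1.39 -0.05]
```

View pics/w1.png

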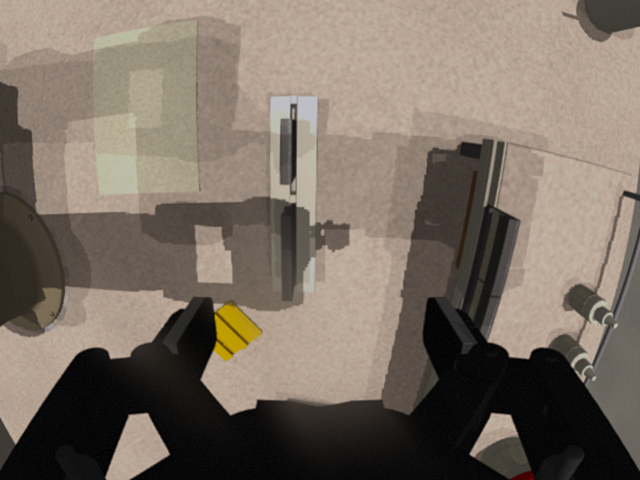

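The wrist view (up = +y, right = +x) shows the narrow holder at (287,150) with its rails on the left of the slot, so the card side already faces the robot. The run is at (490,265), and its right end is partly hidden by the finger. I'll enlarge the rack area.

```bash
python3 - <<'E'
from h import *
im=cv2.imread("pics/w1.png")
a=cv2.resize(im[90:200,255:330],None,fx=5.4,fy=5.4,interpolation=cv2.INTER_CUBIC)
b=cv2.resize(im[195:305,255:325],None,fx=5.4,fy=5.4,interpolation=cv2.INTER_CUBIC)
cv2.imwrite("pics/w1c.png",np.hstack([a,b]));print(a.shape,b.shape)
E
```

```text
(594, 405, 3) (594, 378, 3)
```

View pics/w1c.png

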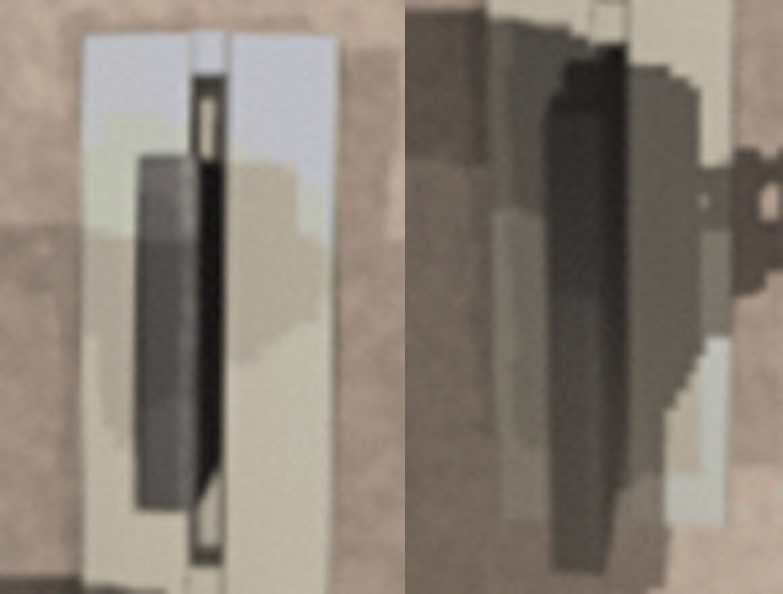

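The left crop shows the narrow holder's top rail with corners at (137,157), (193,157), (137,510) and (190,510), on the card/robot side of the slot. The slot runs from y=77 to 565.

```bash
python3 - <<'E'
from h import *
import pickle
c=pickle.load(open("c1.pkl","rb"))
A=lambda x,y:(255+x/5.4-.4,90+y/5.4-.4); B=lambda x,y:(255+(x-405)/5.4-.4,195+y/5.4-.4)
print("holder top",*[onz(c,A(*p),76) for p in [(137,157),(193,157),(137,510),(190,510)]])
print("slot",*[onz(c,A(*p),32) for p in [(192,77),(227,77),(192,565),(224,565)]])
print("rack",*[onz(c,p,32) for p in [A(83,35),A(337,37),B(500,520),B(725,522)]])
# shelf coarse from wrist
print("run", *[onz(c,p,178) for p in [(493,206),(517,218)]])
E
```

```text
holder top [444.17 178.28  76.  ] [453.41 178.12  76.  ] [443.46 119.01  76.  ] [452.41 118.95  76.  ]
slot [449.88 194.44  32.  ] [456.37 194.35  32.  ] [449.14 101.69  32.  ] [455.27 101.67  32.  ]
rack [429.56 202.9   32.  ] [476.69 201.81  32.  ] [426.55  -7.69  32.  ] [473.4   -7.67  32.  ]
run [598.33 121.95 178.  ] [619.31 113.85 178.  ]
```

Emit:
apply_moves(
  commands=[
    [-1,26.5,-15,0,1.0],
    [-1,26.5,-15,0,0],
    [-1,0,0,30,0],
    [-1,0,0,30,0],
    [-1,0,0,30,0],
    [-1,0,0,0,0],
    [-1,0,0,0,0],
  ],
)

```text
time_s: 3.95
eef_pos: [448.7, 145.9, 200.9]
ee_rot: [0.001, 0.713, 0.701, 0.001]
force: [0.3, 0.8, -0.3]
grip_width: 1.0
grip_force: 0.0
```

```bash
cat >> h.py <<'E'
def st():
    s=sense();q=s["ee_rot"];print(s["time_s"],s["eef_pos"],"yaw",np.degrees(2*np.arctan2(q[2],q[1])),"tilt",q[[0,3]]*115,"F",s["force"],"M",s["wrist_torque"],s["grip_width"],s["grip_force"])
E
python3 - <<'E'
from h import *
import pickle
st();c=cal("wrist");im=imaging.capture("wrist");pickle.dump(c,open("c2.pkl","wb"));cv2.imwrite("pics/w2.png",im)
for y in (30,-30):print([proj(c,(448.4+dx,148.6+y,76)) for dx in(-5,5)])
E
```

```text
3.95 [448.67 145.89 200.94] yaw 88.9967939965643 tilt [0.06 0.07] F [ 0.27  0.75 -0.28] M [-0.04 -0.07 -0.03] 1.0004990195727599 0.0
[array([308.71, 190.3 ]), array([323.68, 190.  ])]
[array([311.02, 273.82]), array([325.05, 273.56])]
```

View pics/w2.png

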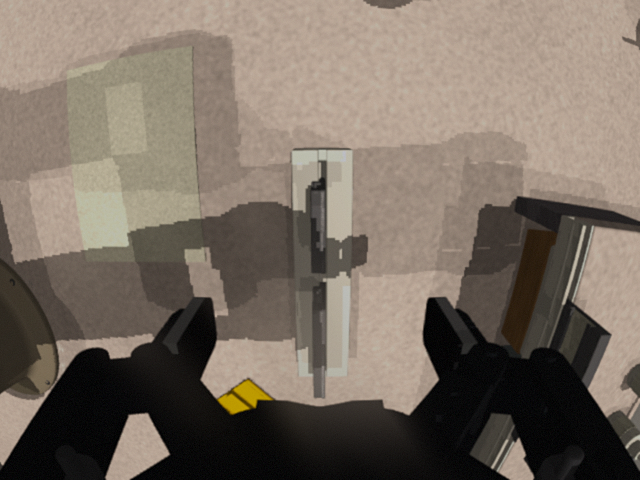

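The holder's top rail appears at x 311–325, y 187–272, within 2–3 px of the prediction. That puts the grip point near (449, 150). Now I'll descend and grip.

Emit:
apply_moves(
  commands=[
    [-1,4,0.4,30,0.2],
    [-1,0,0,30,0],
    [-1,0,0,30,0],
    [-1,0,0,25,0],
    [-1,0,0,12,0],
    [-1,0,0,0,0],
    [1,0,0,0,0],
    [1,0,0,0,0],
    [1,0,0,0,0],
    [1,0,0,0,0],
    [1,0,0,0,0],
    [1,0,0,0,0],
  ],
  newtons=60,
)

```text
time_s: 5.5
eef_pos: [448.8, 150.4, 73.0]
ee_rot: [0.0, 0.714, 0.7, 0.0]
force: [-1.0, 0.7, 4.8]
grip_width: 0.102
grip_force: 58.8
```

```bash
python3 - <<'E'
from h import *
st()
E
```

```text
5.5 [448.82 150.4   72.98] yaw 88.84261452628249 tilt [0.01 0.02] F [-1.    0.68  4.85] M [ 0.    0.24 -0.02] 0.10161113486519877 58.809970021247864
```

Emit:
apply_moves(
  commands=[
    [1,0,0,-8,0],
    [1,0,0,-20,0],
    [1,0,0,-40,0],
    [1,0,0,-50,0],
    [1,0,0,-50,0],
    [1,0,0,-32,0],
    [1,-40,18.5,0,0],
    [1,-40,18.5,0,0],
    [1,-40,18.5,0,0],
    [1,-40,18.5,0,0],
    [1,-40,18.5,0,0],
    [1,-40,18.5,0,0],
    [1,0,0,0,0],
    [1,0,0,0,0],
    [1,0,0,0,0],
  ],
  newtons=90,
)

```text
time_s: 7.38
eef_pos: [554.6, -90.8, 273.0]
ee_rot: [0.0, 0.714, 0.7, 0.0]
force: [0.7, 0.3, -0.7]
grip_width: 0.095
grip_force: 88.1
```

```bash
python3 - <<'E'
from h import *
import pickle
st();c=cal("wrist");im=imaging.capture("wrist");pickle.dump(c,open("c3.pkl","wb"));cv2.imwrite("pics/w3.png",im)
E
```

```text
7.375 [554.59 -90.82 273.  ] yaw 88.90897886545176 tilt [0.   0.01] F [ 0.73  0.31 -0.69] M [0.02 0.   0.01] 0.09471552008416928 88.11514019966125
```

View pics/w3.png

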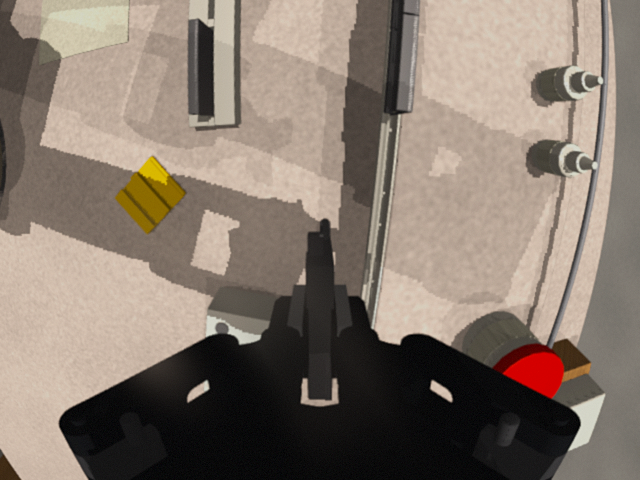

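The held holder shows at (320,220–400). The run's right end has its top corners at (388,110) and (411,112), and the channel line goes from (395,115) to (372,320). I'll get coarse positions from these.

```bash
python3 - <<'E'
from h import *
import pickle
c=pickle.load(open("c3.pkl","rb"))
print("run end top",[onz(c,p,178) for p in [(388,110),(411,112)]])
print("strip/lip",[onz(c,p,130) for p in [(396,116),(386,116),(383,320),(369,320),(378,320)]])
for p in [(320,222),(327,222),(323,218)]:print("foot",onz(c,p,206))
b=np.array([554.6,-90.8,0]);
E
```

```text
run end top [array([596.86,  -6.34, 178.  ]), array([610.58,  -7.15, 178.  ])]
strip/lip [array([611.53,  -8.14, 130.  ]), array([604.29,  -8.28, 130.  ]), array([ 605.97, -168.12,  130.  ]), array([ 594.37, -167.56,  130.  ]), array([ 601.81, -167.91,  130.  ])]
foot [556.4  -65.25 206.  ]
foot [560.04 -65.33 206.  ]
foot [558.   -63.14 206.  ]
```

```bash
python3 - <<'E'
from h import *
im=cv2.imread("pics/w3.png")
f=lambda a:cv2.resize(a,None,fx=8,fy=8,interpolation=cv2.INTER_CUBIC)
cv2.imwrite("pics/w3c.png",np.hstack([f(im[75:145,375:425]),np.vstack([f(im[255:290,355:400]),f(im[210:245,295:340])])]))
E
```

```text
(no output)
```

View pics/w3c.png

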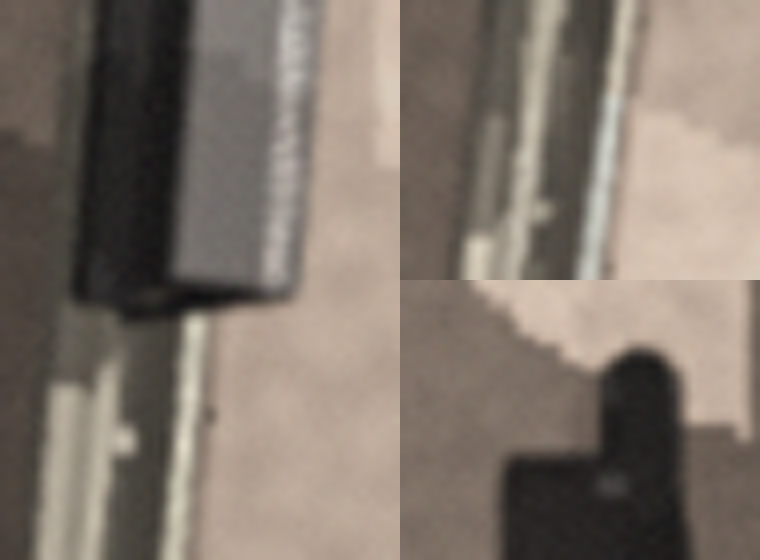

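Left crop: the run's top face ends at front corner (170,280) and back corner (295,292). The bright back strip's front edge runs (183,330)→(162,555), and continues (603,100)→(580,275) in the upper right crop. The lip's inner top edge is about (118,370)→(95,555). Lower right: the held holder's foot end spans x 600–680, with its tip at y≈347.

```bash
python3 - <<'E'
from h import *
import pickle
c=pickle.load(open("c3.pkl","rb"))
A=lambda x,y:(375+x/8-.45,75+y/8-.45);B=lambda x,y:(355+(x-400)/8-.45,255+y/8-.45);C=lambda x,y:(295+(x-400)/8-.45,210+(y-280)/8-.45)
S=np.array([onz(c,p,130)[:2] for p in [A(183,330),A(162,555),B(603,100),B(580,275)]]);print("strip front",S)
L=np.array([onz(c,p,133)[:2] for p in [A(118,370),A(95,555),B(548,100),B(520,275)]]);print("lip inner top",L)
for Q in(S,L):
    k=np.polyfit(Q[:,1],Q[:,0],1);print("yaw",-np.degrees(np.arctan(k[0])),"x at -37",np.polyval(k,-37),"at -7",np.polyval(k,-7))
print("run top",[onz(c,A(*p),178) for p in [(170,280),(295,292)]])
print("foot",[onz(c,C(*p),206) for p in [(600,380),(680,380),(640,347)]])
c0=cal("top");k=[onz(c0,p,133)[:2] for p in [(260,220),(457,238)]]
E
```

```text
strip front [[ 612.56   -7.97]
 [ 610.63  -28.23]
 [ 601.46 -121.3 ]
 [ 599.86 -139.73]]
lip inner top [[ 606.08  -11.74]
 [ 603.99  -28.17]
 [ 595.65 -119.95]
 [ 593.47 -138.12]]
yaw -5.549523903443004 x at -37 609.7516743183592 at -7 612.6665190225203
yaw -5.523667409767336 x at -37 603.4254058695215 at -7 606.3265849359512
run top [array([601.48,  -5.97, 178.  ]), array([610.84,  -6.58, 178.  ])]
foot [array([556.16, -65.27, 206.  ]), array([561.37, -65.38, 206.  ]), array([558.8 , -63.11, 206.  ])]
```

Emit:
apply_moves(
  commands=[
    [1,0,0,0,4.4],
    [1,19.1,21.4,0,0],
    [1,19.1,21.4,0,0],
    [1,17.1,0,20,0],
    [1,0,0,28,0],
    [1,0,0,15,0],
    [1,0,0,0,0],
    [1,0,0,0,0],
    [1,0,0,0,0],
  ],
  newtons=90,
)

```text
time_s: 8.55
eef_pos: [603.1, -41.1, 210.7]
ee_rot: [0.001, 0.741, 0.672, 0.0]
force: [0.7, -0.2, 0.1]
grip_width: 0.098
grip_force: 88.2
```

```bash
python3 - <<'E'
from h import *
import pickle
st();c=cal("wrist");im=imaging.capture("wrist");pickle.dump(c,open("c4.pkl","wb"));cv2.imwrite("pics/w4.png",im)
s=sense();p=s["eef_pos"]
print("foot end px",proj(c,(p[0]+3.5+2.7,p[1]+28,p[2]-67)),"run end foot px",proj(c,(609.3,-6.4,120)),"runtop",proj(c,(601.5,-6,178)),proj(c,(610.8,-6.6,178)))
cv2.imwrite("pics/w4c.png",cv2.resize(im[100:280,250:420],None,fx=3.3,fy=3.3,interpolation=cv2.INTER_CUBIC))
E
```

```text
8.55 [603.1  -41.1  210.73] yaw 84.42823732559769 tilt [0.08 0.06] F [ 0.68 -0.24  0.11] M [0.04 0.01 0.01] 0.09809113939296427 88.1704044342041
foot end px [323.9  216.63] run end foot px [322.35 195.86] runtop [305.4  221.37] [327.3  220.61]
```

View pics/w4c.png

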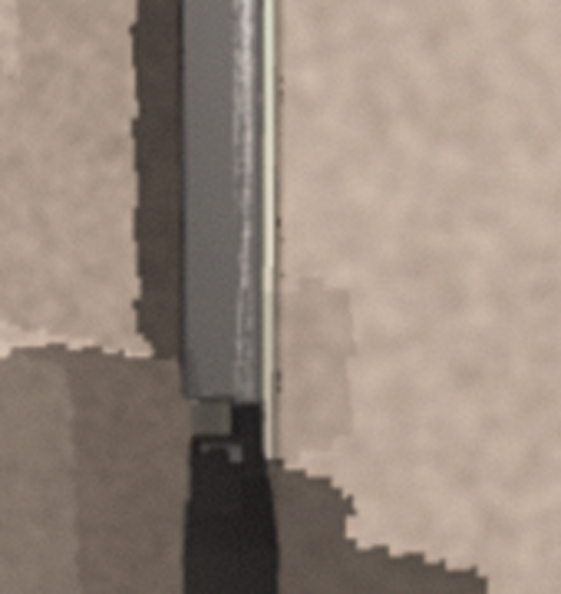

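The crop agrees with the prediction. The run's top end is at (184–262, 400), the strip at x 264–277, and the held holder's foot at x≈232–265, just right of the run and about 1 mm too far back. I'll shift it 1 mm forward and lower it into the channel mouth.

Emit:
apply_moves(
  commands=[
    [1,0,-1.0,5,0],
    [1,0,0,5,0],
    [1,0,0,4,0],
    [1,0,0,3,0],
    [1,0,0,0,0],
    [1,0,0,0,0],
  ],
)

```text
time_s: 9.35
eef_pos: [601.8, -40.8, 192.8]
ee_rot: [0.0, 0.741, 0.672, 0.0]
force: [0.1, 0.5, -1.5]
grip_width: 0.095
grip_force: 88.2
```

Emit:
apply_moves(
  commands=[
    [1,0,0,2,0],
    [1,0,0,2,0],
    [1,0,0,0,0],
  ],
)

```text
time_s: 9.72
eef_pos: [601.8, -40.8, 188.6]
ee_rot: [-0.0, 0.741, 0.672, 0.0]
force: [0.6, -0.4, -1.6]
grip_width: 0.099
grip_force: 88.2
```

```bash
python3 - <<'E'
from h import *
st()
E
```

```text
9.725 [601.82 -40.82 188.56] yaw 84.4411796825729 tilt [-0.  0.] F [ 0.55 -0.44 -1.63] M [-0.04 -0.18  0.03] 0.09867685267922965 88.21884512901306
```

Emit:
apply_moves(
  commands=[
    [1,0,0,0.7,0],
    [1,0,0,0,0],
    [1,0,0,0,0],
  ],
)

```text
time_s: 10.1
eef_pos: [601.9, -40.9, 188.3]
ee_rot: [0.0, 0.741, 0.672, 0.0]
force: [0.8, 0.3, 2.5]
grip_width: 0.101
grip_force: 88.7
```

Emit:
apply_moves(
  commands=[
    [1,0,0,0.7,0],
    [1,0,0,0,0],
    [1,0,0,0,0],
  ],
)

```text
time_s: 10.48
eef_pos: [602.2, -40.9, 188.0]
ee_rot: [0.001, 0.741, 0.672, 0.001]
force: [1.2, 0.5, 5.0]
grip_width: 0.097
grip_force: 89.1
```

The foot is resting on the bead. I'll ease off slightly and slide left towards the run.

Emit:
apply_moves(
  commands=[
    [1,1,0,-0.5,0],
    [1,1,0,0,0],
    [1,1,0,0,0],
    [1,1,0,0,0],
    [1,0,0,0,0],
    [1,0,0,0,0],
  ],
)

```text
time_s: 11.22
eef_pos: [602.3, -36.8, 188.0]
ee_rot: [0.0, 0.741, 0.672, 0.0]
force: [3.5, -1.7, 4.3]
grip_width: 0.095
grip_force: 89.3
```

Emit:
apply_moves(
  commands=[
    [1,0.6,0,0,0],
    [1,0.6,0,0,0],
    [1,0,0,0,0],
    [1,0,0,0,0],
  ],
)

```text
time_s: 11.72
eef_pos: [602.4, -35.7, 187.9]
ee_rot: [0.0, 0.741, 0.672, 0.0]
force: [2.7, -3.3, 4.5]
grip_width: 0.1
grip_force: 89.5
```

Emit:
apply_moves(
  commands=[
    [1,0.5,0,0,0],
    [1,0,0,0,0],
    [1,0,0,0,0],
  ],
)

```text
time_s: 12.1
eef_pos: [602.4, -35.2, 187.9]
ee_rot: [0.0, 0.741, 0.672, 0.0]
force: [3.3, -3.3, 4.8]
grip_width: 0.1
grip_force: 89.5
```

Emit:
apply_moves(
  commands=[
    [1,0.5,0,0,0],
    [1,0,0,0,0],
    [1,0,0,0,0],
  ],
)

```text
time_s: 12.48
eef_pos: [602.5, -34.7, 187.9]
ee_rot: [0.0, 0.741, 0.672, 0.0]
force: [3.0, -3.5, 5.4]
grip_width: 0.096
grip_force: 89.5
```

Emit:
apply_moves(
  commands=[
    [1,0.5,0,0,0],
    [1,0,0,0,0],
    [1,0,0,0,0],
  ],
)

```text
time_s: 12.85
eef_pos: [602.5, -34.5, 187.9]
ee_rot: [0.0, 0.741, 0.672, -0.0]
force: [3.5, -4.8, 5.6]
grip_width: 0.095
grip_force: 89.5
```

Emit:
apply_moves(
  commands=[
    [1,0.5,0,0,0],
    [1,0,0,0,0],
    [1,0,0,0,0],
  ],
)

```text
time_s: 13.22
eef_pos: [602.5, -34.5, 187.9]
ee_rot: [0.001, 0.741, 0.672, -0.0]
force: [3.0, -6.4, 4.9]
grip_width: 0.097
grip_force: 89.5
```

```bash
python3 - <<'E'
from h import *
st()
E
```

```text
13.225 [602.49 -34.46 187.89] yaw 84.42214886046723 tilt [ 0.06 -0.06] F [ 3.04 -6.41  4.9 ] M [-1.17 -0.7  -0.04] 0.09735821811584751 89.52954411506653
```

The holder has butted up against the run: motion stopped at y = -34.5 and the side force rose to 6 N. Now I'll push straight down.

Emit:
apply_moves(
  commands=[
    [1,0,0,1,0],
    [1,0,0,1,0],
    [1,0,0,1,0],
    [1,0,0,0,0],
  ],
  newtons=110,
)

```text
time_s: 13.72
eef_pos: [603.4, -34.6, 186.5]
ee_rot: [0.002, 0.741, 0.672, 0.001]
force: [3.8, -5.7, 12.1]
grip_width: 0.093
grip_force: 111.3
```

Emit:
apply_moves(
  commands=[
    [1,0,0,1.5,0],
    [1,0,0,1.5,0],
    [1,0,0,1.5,0],
    [1,0,0,1.5,0],
    [1,0,0,0,0],
    [1,0,0,0,0],
  ],
)

```text
time_s: 14.48
eef_pos: [603.0, -34.6, 179.0]
ee_rot: [0.001, 0.741, 0.672, 0.0]
force: [5.8, -7.5, 4.3]
grip_width: 0.092
grip_force: 110.4
```

```bash
python3 - <<'E'
from h import *
st()
E
```

```text
14.475 [602.96 -34.58 179.02] yaw 84.41602616888979 tilt [0.13 0.01] F [ 5.82 -7.54  4.31] M [-1.2  -1.12  0.09] 0.09169562311492212 110.39575338363647
```

It snapped past the bead, with a 12 N peak that then fell. I'll continue to the floor.

Emit:
apply_moves(
  commands=[
    [1,0,0,1,0],
    [1,0,0,1,0],
    [1,0,0,1,0],
    [1,0,0,0,0],
    [1,0,0,0,0],
  ],
)

```text
time_s: 15.1
eef_pos: [603.0, -34.6, 176.2]
ee_rot: [0.001, 0.741, 0.672, 0.0]
force: [4.5, -7.1, 5.7]
grip_width: 0.093
grip_force: 110.5
```

Emit:
apply_moves(
  commands=[
    [1,0,0,1,0],
    [1,0,0,1,0],
    [1,0,0,0,0],
    [1,0,0,0,0],
  ],
)

```text
time_s: 15.6
eef_pos: [603.1, -34.6, 175.0]
ee_rot: [0.002, 0.741, 0.672, 0.0]
force: [2.9, -6.2, 10.1]
grip_width: 0.092
grip_force: 111.2
```

Emit:
apply_moves(
  commands=[
    [1,0,0,1,0],
    [1,0,0,1,0],
    [1,0,0,0,0],
    [1,0,0,0,0],
  ],
)

```text
time_s: 16.1
eef_pos: [603.3, -34.6, 174.9]
ee_rot: [0.002, 0.741, 0.672, 0.001]
force: [-0.9, -6.1, 22.1]
grip_width: 0.093
grip_force: 112.4
```

Emit:
apply_moves(
  commands=[
    [1,0,0,1,0],
    [1,0,0,1,0],
    [1,0,0,0,0],
    [1,0,0,0,0],
    [1,0,0,0,0],
  ],
)

```text
time_s: 16.73
eef_pos: [603.7, -34.7, 174.8]
ee_rot: [0.003, 0.741, 0.672, 0.001]
force: [-4.4, -5.0, 33.6]
grip_width: 0.095
grip_force: 113.5
```

```bash
python3 - <<'E'
from h import *
st()
import pickle
c=cal("wrist");im=imaging.capture("wrist");cv2.imwrite("pics/w5.png",im)
print(proj(c,(601.5,-6,178)),proj(c,(610.8,-6.6,178)))
cv2.imwrite("pics/w5c.png",cv2.resize(im[130:370,230:430],None,fx=2.5,fy=2.5,interpolation=cv2.INTER_CUBIC))
E
```

```text
16.725 [603.68 -34.66 174.8 ] yaw 84.43799654464995 tilt [0.38 0.16] F [-4.36 -4.97 33.64] M [-0.82  0.73 -0.01] 0.09509352244987776 113.50911498069763
[302.29 266.37] [329.84 265.42]
```

View pics/w5c.png

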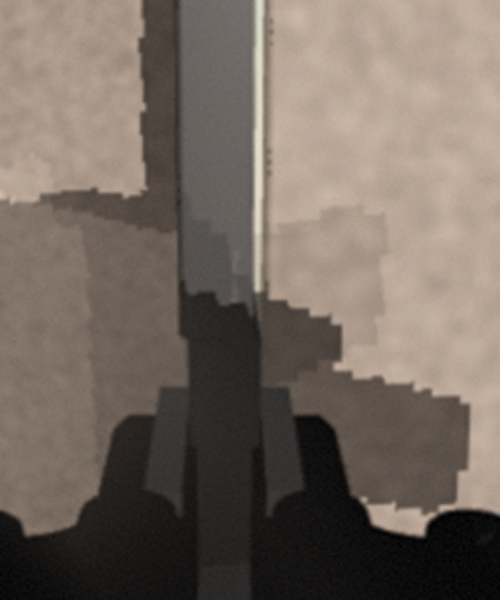

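The crop shows the holder level with the run and touching it. The joint is at (180–188,338), i.e. pixel row 265, which matches the predicted run end at row 266, so the run hasn't moved. The holder is stopped on the floor at z=174.8, with force rising and no further travel. I'll ease the press a little and hand in.

Emit:
apply_moves(
  commands=[
    [1,0,0,-0.8,0],
    [1,0,0,0,0],
    [1,0,0,0,0],
  ],
)

```text
time_s: 17.15
eef_pos: [603.6, -34.6, 174.8]
ee_rot: [0.003, 0.741, 0.672, 0.001]
force: [-3.9, -5.0, 29.2]
grip_width: 0.093
grip_force: 112.6
```

```bash
python3 - <<'E'
from h import *
st();print(ctrl.finish_job())
E
```

```text
17.15 [603.64 -34.64 174.84] yaw 84.43733499136208 tilt [0.35 0.14] F [-3.86 -5.02 29.25] M [-0.82  0.39 -0.  ] 0.09259417591913531 112.55784273147583
the job is handed in; nothing more can be done
None
```

The narrow holder is snapped home on the channel floor, card side to the robot and butted against the run, which has not visibly moved; it is still gripped and pressed down with about 29 N, and the job was handed in at 17 s.

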